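Stand the sagged book back up and close the bookend on it

TASK

On the hall console the red book at the end of the row has sagged over onto the concrete bookend. Lifting nothing, first push the book back upright against the row with the fingertips while the bookend stays where it is, and only then push the bookend along the shelf until it stands square and snug against the book. Leave the green vase, the orange cup, the white key and the bottle opener where they are.

Things in the scene. Friction and masses are not known exactly. Their poses are not given: they have to be found in the camera images.
- row: Fixed heavy row of four upright hardbacks, ended at its right by a second concrete bookend. Origin: at shelf height, foot of the row's left end face (120 mm deep, 172 mm high), 60 mm in from the spines. x: from the spines (robot's side) into the books; y: along the row, out of the left end face towards the loose book; z: up. It reaches 196 mm to -y and is up to 174 mm high.
- book: Loose red hardback, about 0.36 kg: 120 mm deep (its x, spine at -60), 34 mm thick (its y), 170 mm high (its z). Origin: centre of its bottom. It leans 0.4 to 0.5 rad to the row's +y, standing on its +y bottom edge 30 to 40 mm from the row; its +y cover rests on the loose bookend's inner top edge. About 1 N at the top tips it up; below about 0.2 rad it settles on its foot by itself.
- book_edge (a point): Middle of the book's top edge on its +y cover, the edge farthest from the row (book frame 0, +17, +170 mm). At the start about 150 mm above the shelf and 70 to 80 mm farther along the row's +y than the edge on which the book stands; 170 mm up when upright.
- bookend: Loose solid stepped bookend of grey concrete, about 0.65 kg, 70 mm wide (its x). Origin: foot of its flat inner face (towards the book), mid-width. From there along its +y: an upright block 36 mm thick, 85 mm high, then a step 44 mm long, 36 mm high; outer end face at y = +80 mm. Slides with 2.5 to 6 N. At the start its inner face is 75 to 80 mm from the row.
- vase: Empty green glass bud vase, 140 mm high, 68 mm across, standing on the turntable; origin at the centre of its foot. To be left alone.
- cup: Orange silicone cup, 85 mm high, 72 mm across the rim, standing on the shelf beyond the loose bookend; origin at the centre of its foot. To be left alone.
- key: White plastic mailbox key, 62 mm long (its x), 4 mm thick, lying flat on the shelf. To be left alone.
- opener: Steel bottle opener, 127 mm long (its x), 8 mm thick, lying flat on the shelf. To be left alone.
Mind the look-alikes: they are no part of the job. There is more than one size of the bookend; the job needs the middle-sized.

How it is judged:
On the way, in this order (a step that is already met when the one before it is completed fails the run):
1. the book stands upright against the row while the bookend is still where it was (within 20 mm) (angle between book's own z axis and vertical below 0.06 rad and y of book in the frame of row below 0.026 m and x of book in the frame of row between -0.025 and 0.025 m and angle between the y axis of book and the y axis of row, either way round below 0.12 rad and distance of bookend from where it was at the start of the episode below 0.02 m), for 0.2 s.
2. the bookend stands snug against the upright book (angle between each of book, bookend's own z axis and vertical below 0.06 rad and y of book in the frame of row below 0.026 m and x of book in the frame of row between -0.025 and 0.025 m and angle between the y axis of book and the y axis of row, either way round below 0.12 rad and y of bookend in the frame of book below 0.023 m and x of bookend in the frame of book between -0.04 and 0.04 m and angle between the y axis of bookend and the y axis of book, either way round below 0.15 rad), for 0.2 s.
At the end, for the whole second after the job is handed in: The red book stands upright (within 0.06 rad) against the row (gap under 9 mm, in line within 25 mm and 0.12 rad), the loose bookend stands flat on the shelf against it (gap under 6 mm, centred within 40 mm, square within 0.15 rad), both at rest (all of step 2 and linear speed of each of book, bookend below 0.01 m/s); the robot touches nothing.
It fails at once if the book is lifted off the shelf (foot centre above 15 mm) (height (world z) of book above 0.015 m).
It fails at once if the book falls flat or is knocked over (angle between book's own z axis and vertical above 0.75 rad).
It fails at once if the bookend is lifted or toppled (height (world z) of bookend above 0.015 m or angle between bookend's own z axis and vertical above 0.3 rad).
It fails at once if the vase, cup, key or bottle opener is moved by more than 20 mm (distance of any of vase, cup, key, opener from where it was at the start of the episode above 0.02 m).
It also fails if it takes over 45 s, if anything falls off the work surface, if the arm or the gripper's body presses on something with over 40 N, if the wrist force passes 120 N, or if a joint passes its speed limit or range.

ROBOT

A 6-joint arm with a two-finger parallel gripper is mounted at the origin on the work surface. World frame = base frame: x ahead of the robot, y to its left, z up, the work surface at z = 0. Lengths are in m, angles in rad, forces in N, time in s.
With the tool pointing down it reaches from about 0.4 to 0.925 m from the base axis. Payload 3.4 kg.
Tool frame: the origin (TCP) lies at the very end of the fingers, on their centre line; the grasp point (between the pads) lies 19 mm behind it; z points along the fingers, y is the line along which they close (so a half turn about z gives the same grasp; the last joint's range is limited). The gripper opens to 85 mm and grips with 20 to 120 N. Pads are 22 mm wide; open, the fingers measure 114 mm over their backs; the gripper's body (76 mm by 85 mm) begins 54 mm behind the grasp point. The pads swing forward as they close: fully open they stand 13 mm farther back than shut.
Start: joints at [1.087, 0.307, 1.506, -0, 1.328, -0.073], TCP at [0.229, 0.527, 0.231] pointing down, gripper open.
Joint ranges: [-3.12, 3.12], [-1.05, 2.28], [0.14, 2.33], [-1.42, 4.57], [0.1, 2.73], [-2.68, 2.68]. Speed limits (rad/s): [2.57, 2.57, 3.14, 3.14, 3.14, 3.14].

INTERFACE

Orientations are given as a unit quaternion [w, x, y, z].
In Python, from cell import observe, camera, hand_in gives the robot as it stands. The module is installed in compiled form; this text tells all that it offers.
- The arm moves only by the tool jog_arm, never from a script. Its argument "commands" is a list of rows, each a list of 5 numbers: the shift along the world's x, y, z as a fraction of full scale, then the turn about the world's z as a fraction of full scale, then the gripper's target within -1 to 1 (fully open at 1, half-way at 0, shut at -1). In form: [[x, y, z, spin, fingers], ...]. A call has 1 to 12 rows; each row shifts and turns the commanded pose from where the row before left it; what a row does not reach is not made up. Full scale, the value 1, is 50 mm for a shift and 5 degrees for a turn. A row lasts 1/10 s, in which the tool goes at most 50 mm and 8.59 degrees, less where a joint would pass 70% of its speed; a pose out of reach is approached as far as the arm can. A call with a number of a shift or a turn outside -1 to 1 is refused whole. A call with a gripper value outside its range is refused whole. The fingers move at their own pace and stop on an object; "force" is the grip in N (left out, the last holds). Time passes only in rows, so rows that do not move let the fingers close. It gives the time, the measured TCP pose, the force, the opening and the grip force at its end, in the units of the state.
- observe(): the state, without advancing time (a new reading comes with each control period).
- camera(name): name is "side" or "top" or "wrist"; returns a dict with "image" (400x640x3 uint8, red, green, blue), "fovy" (degrees; the focal length in pixels is half the picture's height over the tangent of half this angle, whatever the lens; pixels are square), "cx", "cy" (the principal point, pixels), "k1" (the pictures are not rectified: a ray, as slopes to the right and down, at radius r is drawn at 1 + k1 r^2 times it, then the intrinsics apply), "world_to_cam" (4x4, takes a point from world to camera coordinates). Camera axes: x right, y up, looking along -z (the intrinsics and any distortion apply to the point x, -y, -z); pixel columns grow to the right and rows downward; lengths in m; the calibration is good to about 2 mm. A picture is of the moment at which its call begins. There is no depth.
- hand_in(): hands the job in; it is judged then, once.
The state is a dict: "time_s": time; "joint_positions": joint angles; "qvel": joint speeds; "joint_torque": joint torques, N m; "ee_pos": TCP position; "ee_rot": TCP orientation; "wrist_force": force on the tool from outside, world axes, zero at the start; "wrist_torque": the same for the moment, N m; "finger_gap": opening from 0.0 (shut) to 1.0 (fully open); "gripper_force": force on a finger pad.
Only numpy, scipy, OpenCV 4.12 (cv2) and the standard library are available. Lean on these libraries where they do the work, as an engineer would, in place of code of your own. Each camera call takes 0.05 s, during which the arm holds its last target. There are 200 camera calls.

## Working session

There is one attempt and no reset: what is moved stays moved. The work goes in short steps, Python scripts to look and compute and a tool call to move; the robot and the scene stay as the last step left them, time stands still between calls to the robot, and variables do not carry over. Pictures are saved under pics/ and viewed, at most 10 in all, crops included, and the job is handed in when it is done.

Besides the shell and the picture viewer there is one more tool, called after "Request:" as name([rows], argument=value, ...), one row to a line, values as JSON. jog_arm: Moves the arm, as the interface text tells. Its arguments: {"type":"object","properties":{"commands":{"type":"array"},"force":{"type":"number"}},"required":["commands"]}

```bash
mkdir -p pics; cat > h.py <<'E'
import numpy as np, cv2
from cell import observe, camera, hand_in
def ray(c,u,v):
    f=200/np.tan(np.radians(c["fovy"])/2)
    K=np.array([[f,0,c["cx"]],[0,f,c["cy"]],[0,0,1.]])
    p=cv2.undistortPointsIter(np.array([[[u,v]]],float),K,np.array([c["k1"],0,0,0,0.]),None,None,(3,60,1e-9))[0,0] if 0 else None
    d=np.array([(u-c["cx"])/f,(v-c["cy"])/f]); s=d.copy()
    for _ in range(50): s=d/(1+c["k1"]*(s@s))
    M=np.array(c["world_to_cam"]); R=M[:3,:3]; o=-R.T@M[:3,3]
    w=R.T@np.array([s[0],-s[1],-1.]); return o,w/np.linalg.norm(w)
def onz(c,u,v,z):
    o,w=ray(c,u,v); return o+w*(z-o[2])/w[2]
def onplane(c,u,v,p,n):
    o,w=ray(c,u,v); return o+w*(np.dot(np.array(p)-o,n)/np.dot(w,n))
def tri(c1,a,c2,b):
    o1,w1=ray(c1,*a);o2,w2=ray(c2,*b)
    A=np.stack([w1,-w2],1); t=np.linalg.lstsq(A,o2-o1,rcond=None)[0]
    p,q=o1+w1*t[0],o2+w2*t[1]; return (p+q)/2,np.linalg.norm(p-q)
def save(c,n): cv2.imwrite(f"pics/{n}.png",cv2.cvtColor(c["image"],cv2.COLOR_RGB2BGR))
E
python3 - <<'E'
from h import *
import pickle
d={}
for n in("side","top"):
    c=camera(n);d[n]=c;save(c,n+"0");print(n,c["fovy"],c["k1"]); M=np.array(c["world_to_cam"]);print(-M[:3,:3].T@M[:3,3], -M[2,:3])
pickle.dump(d,open("d0.pkl","wb"))
s=observe();print(s["ee_pos"],s["ee_rot"],s["finger_gap"])
E
```

```text
side 52.4070238226783 -0.02893387188224479
[0.21976062 1.04144626 0.88549822] [ 0.19901742 -0.79793499 -0.56893921]
top 56.477153358255904 0.018088877548608367
[ 0.27908282 -0.02382969  1.20612918] [ 0.19425819  0.01727682 -0.98079828]
[0.22879842 0.52683939 0.2304814 ] [-2.73908013e-04  2.03459800e-01  9.79082869e-01 -8.77347023e-04] 1.000819359597548
```

View pics/top0.png

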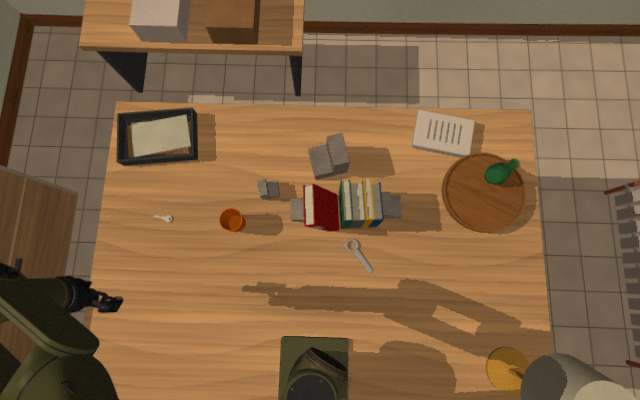

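View pics/side0.png

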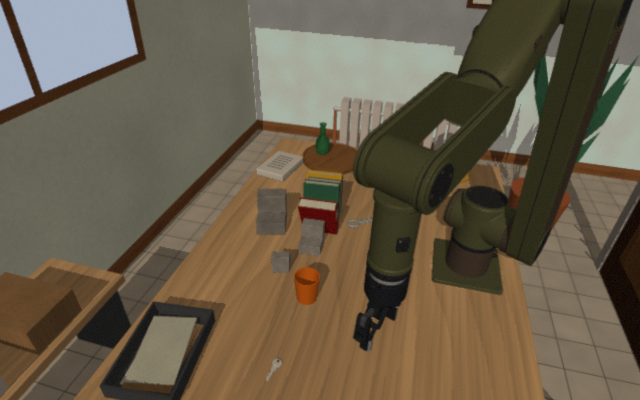

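Candidates for the loose bookend in the top view:
- Large one at (330,157): stands free behind the row.
- Small one at (268,188): stands free.
- Fixed one at (391,206): ends the row at its right.
- One under the leaning red book at (297,210): this is the middle-sized one, so I choose it.

The cup is at (232,220), the key at (165,218), the opener at (360,255) and the vase at (500,172). I'll check the choice in a close crop.

```bash
python3 - <<'E'
import pickle,cv2,numpy as np
d=pickle.load(open("d0.pkl","rb"))
a=cv2.resize(d["top"]["image"][165:245,250:410],None,fx=5,fy=5,interpolation=cv2.INTER_CUBIC)[:300+100]
b=cv2.resize(d["side"]["image"][165:265,250:360],None,fx=5,fy=5,interpolation=cv2.INTER_CUBIC)
cv2.imwrite("pics/ct.png",a[:,:,::-1]);cv2.imwrite("pics/cs.png",b[:,:,::-1])
E
```

```text
(no output)
```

View pics/ct.png

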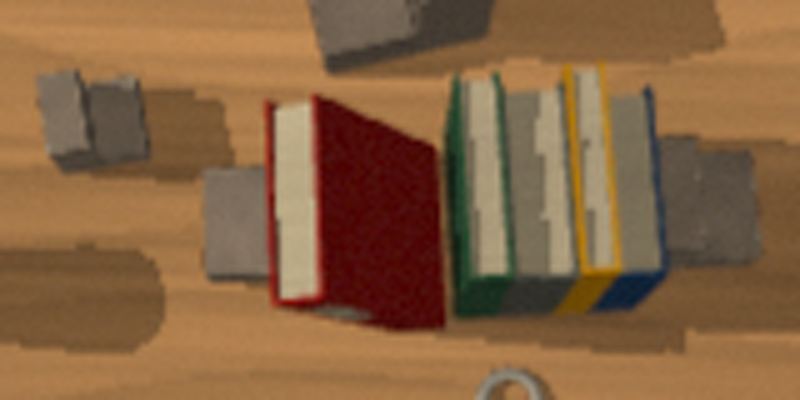

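View pics/cs.png

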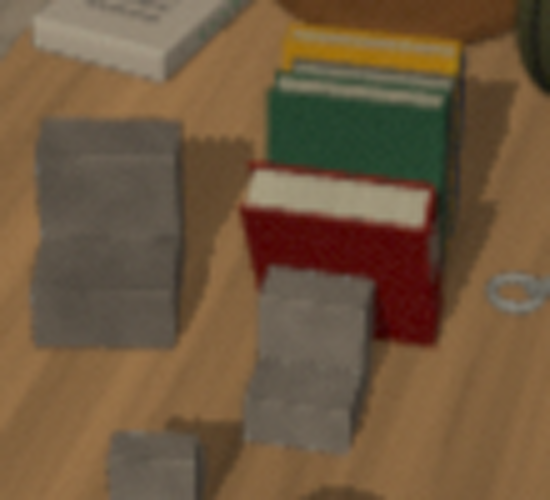

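```bash
python3 - <<'E'
import pickle
from h import *
d=pickle.load(open("d0.pkl","rb"));T,S=d["top"],d["side"]
t=lambda x,y:(250+x/5,165+y/5)
P=lambda n,v:print(n,np.round(v,4))
for n,a,b in(("edge far",(268,102),(243,208)),("edge near",(273,303),(430,228))):
    p,e=tri(T,t(*a),S,t(*b));P(n,[*p,e])
P("row far top",onz(S,*t(270,90),.172));P("row near top",onz(S,*t(447,103),.172));P("row far top T",onz(T,*t(455,78),.172));P("row near top T",onz(T,*t(455,277),.172))
P("be bot far",onz(S,*t(246,444),0));P("be bot near",onz(S,*t(350,450),0))
P("be step T far",onz(T,*t(204,168),.036));P("be step T near",onz(T,*t(206,280),.036))
P("be block top out",onz(S,*t(262,272),.085));P("..",onz(S,*t(374,282),.085))
P("book foot near S",onz(S,*t(435,343),0)); P("book foot near T(inner edge)",onz(T,*t(440,327),0.015))
I=T["image"].astype(int)
P("cup rim centre",onz(T,232,219,.085));P("opener",onz(T,350,244,.0));P("large be",onz(T,330,172,.0));P("small",onz(T,268,193,.0))
E
```

```text
edge far [0.5416 0.0404 0.1474 0.0038]
edge near [0.4225 0.033  0.1509 0.0041]
row far top [ 0.5524 -0.0613  0.172 ]
row near top [ 0.4358 -0.0794  0.172 ]
row far top T [ 0.5544 -0.0675  0.172 ]
row near top T [ 0.4391 -0.0695  0.172 ]
be bot far [0.5222 0.095  0.    ]
be bot near [0.4558 0.0818 0.    ]
be step T far [0.5266 0.087  0.036 ]
be step T near [0.454  0.0826 0.036 ]
be block top out [0.533  0.0223 0.085 ]
.. [0.4599 0.0121 0.085 ]
book foot near S [ 0.4274 -0.0413  0.    ]
book foot near T(inner edge) [ 0.4307 -0.0673  0.015 ]
cup rim centre [0.4479 0.259  0.085 ]
opener [ 0.3895 -0.1074  0.    ]
large be [ 0.629  -0.0373  0.    ]
small [0.5513 0.1671 0.    ]
```

The crop confirms the middle-sized bookend under the red book. Row end face is at y≈-0.069, centre x≈0.495, turned about 4°. The book edge is at (0.482, 0.037, 0.149). I'll approach with the fingers half open and lined up with the row face.

Request:
jog_arm([
  [0.42,-0.7,0,-1,0],
  [0.42,-0.7,0,-1,0],
  [0.42,-0.7,0,-1,0],
  [0.42,-0.7,0,-1,0],
  [0.42,-0.7,0,-1,0],
  [0.42,-0.7,0,-1,0],
  [0.42,-0.7,0,-1,0],
  [0.42,-0.7,0,-1,0],
  [0.42,-0.7,0,-1,0],
  [0.42,-0.7,0,-1,0],
  [0.42,-0.7,0,-1,0],
  [0.42,-0.7,0,-1,0],
])

```text
time_s: 1.3
ee_pos: [0.4814, 0.1058, 0.231]
ee_rot: [-0.0, 0.667, 0.745, -0.0]
wrist_force: [-0.1, 1.0, 0.0]
finger_gap: 0.497
gripper_force: 0.0
```

Request:
jog_arm([
  [0,0,0,-0.55,0],
  [0,0,0,0,0],
  [0,0,0,0,0],
])

```text
time_s: 1.6
ee_pos: [0.4805, 0.1075, 0.2309]
ee_rot: [-0.001, 0.683, 0.73, -0.0]
wrist_force: [0.0, -0.2, -0.4]
finger_gap: 0.498
gripper_force: 0.0
```

Request:
jog_arm([
  [0.06,-0.2,-0.5,0,0],
  [0.06,-0.2,-0.5,0,0],
  [0,-0.2,-0.5,0,0],
  [0,-0.1,-0.5,0,0],
  [0,0,-0.15,0,0],
  [0,0,0,0,0],
])

```text
time_s: 2.2
ee_pos: [0.4858, 0.0732, 0.1229]
ee_rot: [-0.001, 0.683, 0.731, -0.001]
wrist_force: [0.4, -0.9, 0.7]
finger_gap: 0.502
gripper_force: 0.0
```

Request:
jog_arm([
  [0,-0.2,0,0,0],
  [0,-0.2,0,0,0],
  [0.01,-0.16,0,0,0],
  [0.01,-0.16,0,0,0],
  [0.01,-0.16,0,0,0],
  [0.01,-0.16,0,0,0],
  [0,0,0,0,0],
])

```text
time_s: 2.9
ee_pos: [0.4894, 0.0192, 0.124]
ee_rot: [0.0, 0.684, 0.729, 0.0]
wrist_force: [-1.3, 0.6, 0.6]
finger_gap: 0.501
gripper_force: 0.1
```

```bash
python3 - <<'E'
from h import *
T,W=camera("top"),camera("side")
a=cv2.resize(T["image"][150:250,240:400],None,fx=4,fy=4);b=cv2.resize(W["image"][150:280,240:400],None,fx=2,fy=2)
im=np.zeros((400,640+0,3),np.uint8);im[:]=a
cv2.imwrite("pics/p1.png",im[:,:,::-1])
E
```

```text
(no output)
```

View pics/p1.png

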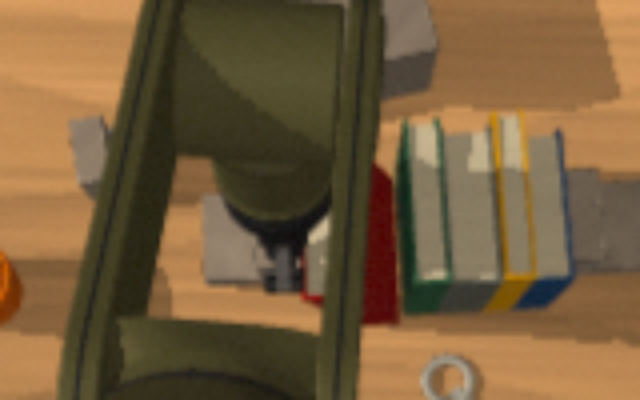

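The fingers are on the book's top edge at crop pixel (300,270) and the book is coming up. The bookend's outer end is still at (205,240). I'll keep pushing gently.

Request:
jog_arm([
  [0.01,-0.14,0,0,0],
  [0.01,-0.14,0,0,0],
  [0.01,-0.14,0,0,0],
  [0.01,-0.1,0,0,0],
  [0.01,-0.1,0,0,0],
  [0.01,-0.1,0,0,0],
  [0,0,0,0,0],
])

```text
time_s: 3.7
ee_pos: [0.494, -0.0162, 0.1268]
ee_rot: [0.002, 0.683, 0.73, 0.002]
wrist_force: [0.6, 0.6, 0.3]
finger_gap: 0.496
gripper_force: 0.0
```

Request:
jog_arm([
  [0,-0.04,0,0,0],
  [0,-0.04,0,0,0],
  [0,-0.04,0,0,0],
  [0,0,0,0,0],
])

```text
time_s: 4.1
ee_pos: [0.4917, -0.0216, 0.1231]
ee_rot: [-0.001, 0.684, 0.73, -0.0]
wrist_force: [-0.8, -0.1, 0.4]
finger_gap: 0.499
gripper_force: 0.0
```

Request:
jog_arm([
  [0,-0.04,0,0,0],
  [0,-0.04,0,0,0],
  [0,0,0,0,0],
])

```text
time_s: 4.4
ee_pos: [0.4913, -0.0221, 0.1233]
ee_rot: [-0.003, 0.684, 0.73, 0.002]
wrist_force: [-0.7, 14.2, 1.4]
finger_gap: 0.501
gripper_force: 0.0
```

Request:
jog_arm([
  [0,-0.04,0,0,0],
  [0,-0.04,0,0,0],
  [0,0,0,0,0],
])

```text
time_s: 4.7
ee_pos: [0.4913, -0.0222, 0.1234]
ee_rot: [-0.005, 0.684, 0.73, 0.004]
wrist_force: [0.9, 26.9, 2.4]
finger_gap: 0.499
gripper_force: 0.0
```

```bash
python3 - <<'E'
from h import *
print(observe()["wrist_force"],observe()["ee_pos"])
c=camera("side");b=cv2.resize(c["image"][150:270,240:360],None,fx=4,fy=4,interpolation=cv2.INTER_CUBIC)
t=camera("top");a=cv2.resize(t["image"][170:250,280:350],(320,480),interpolation=cv2.INTER_CUBIC)
cv2.imwrite("pics/p2.png",np.hstack([b,a])[:,:,::-1])
E
```

```text
[ 0.91665126 26.86149726  2.44032866] [ 0.49127433 -0.02217001  0.12335474]
```

View pics/p2.png

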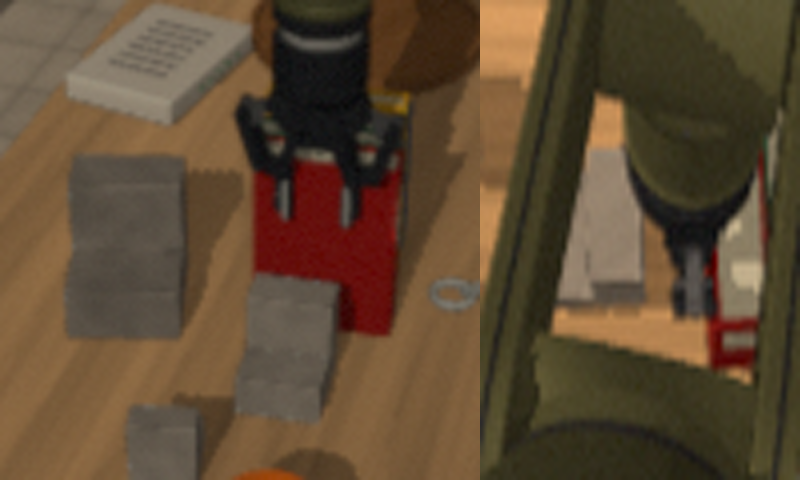

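The book stands upright, with its red cover flush against the row. The bookend still sits at its old place (side crop about (285,345)). Now I'll retreat slowly, pass over the bookend and come down behind it.

Request:
jog_arm([
  [0,0.06,0,0,0],
  [0,0.1,0,0,0],
  [0,0.1,0,0,0],
  [0,0.3,0,0,0],
  [0,0.5,0,0,0],
  [0,0.6,0,0,0],
  [0,0.6,0,0,0],
  [0,0.6,0,0,0],
  [0,0.36,0,0,0],
  [0,0,0,0,0],
])

```text
time_s: 5.8
ee_pos: [0.4925, 0.133, 0.1237]
ee_rot: [0.0, 0.683, 0.731, 0.0]
wrist_force: [0.4, 0.6, 0.5]
finger_gap: 0.5
gripper_force: 0.0
```

```bash
python3 - <<'E'
from h import *
print(observe()["wrist_force"],observe()["ee_pos"])
c=camera("side");b=cv2.resize(c["image"][150:270,240:360],None,fx=4,fy=4,interpolation=cv2.INTER_CUBIC)
t=camera("top");a=cv2.resize(t["image"][170:250,280:350],(320,480),interpolation=cv2.INTER_CUBIC)
cv2.imwrite("pics/p3.png",np.hstack([b,a])[:,:,::-1])
E
```

```text
[0.39002259 0.589685   0.49690895] [0.4924916  0.1330258  0.12373672]
```

View pics/p3.png

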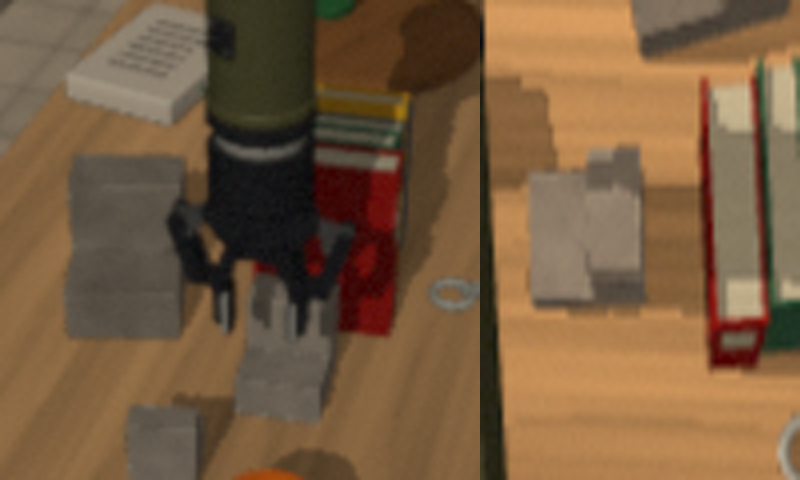

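The book stays upright on its own and the bookend is unmoved. I'll descend behind its outer end.

Request:
jog_arm([
  [0,0,-0.5,0,0],
  [-0.03,0,-0.5,0,0],
  [0,0,-0.5,0,0],
  [0,0,-0.4,0,0],
  [0,0,-0.26,0,0],
  [0,0,0,0,0],
])

```text
time_s: 6.5
ee_pos: [0.4892, 0.1297, 0.0141]
ee_rot: [-0.001, 0.684, 0.729, -0.002]
wrist_force: [0.1, -0.3, -0.2]
finger_gap: 0.498
gripper_force: 0.0
```

Request:
jog_arm([
  [0.01,-0.15,0,0,0],
  [0.01,-0.15,0,0,0],
  [0.01,-0.15,0,0,0],
  [0.01,-0.1,0,0,0],
  [0.01,-0.1,0,0,0],
  [0.01,-0.1,0,0,0],
  [0.01,-0.1,0,0,0],
  [0.01,-0.1,0,0,0],
])

```text
time_s: 7.3
ee_pos: [0.495, 0.0852, 0.0164]
ee_rot: [-0.001, 0.684, 0.729, 0.001]
wrist_force: [0.4, 8.9, 3.1]
finger_gap: 0.502
gripper_force: 3.9
```

Request:
jog_arm([
  [0.01,-0.1,0,0,0],
  [0.01,-0.1,0,0,0],
  [0.01,-0.1,0,0,0],
  [0,0,0,0,0],
])

```text
time_s: 7.7
ee_pos: [0.4965, 0.0696, 0.0164]
ee_rot: [-0.0, 0.684, 0.73, 0.001]
wrist_force: [-0.2, 4.4, 2.8]
finger_gap: 0.499
gripper_force: 2.3
```

Request:
jog_arm([
  [0,-0.08,0,0,0],
  [0,-0.06,0,0,0],
  [0,0,0,0,0],
])

```text
time_s: 8.0
ee_pos: [0.4967, 0.0628, 0.0164]
ee_rot: [-0.0, 0.684, 0.73, 0.001]
wrist_force: [-0.9, 5.5, 3.1]
finger_gap: 0.502
gripper_force: 2.8
```

Request:
jog_arm([
  [0,-0.06,0,0,0],
  [0,-0.06,0,0,0],
  [0,0,0,0,0],
])

```text
time_s: 8.3
ee_pos: [0.4968, 0.057, 0.0164]
ee_rot: [-0.0, 0.684, 0.73, 0.001]
wrist_force: [-0.6, 6.0, 2.2]
finger_gap: 0.501
gripper_force: 3.1
```

Request:
jog_arm([
  [0,-0.06,0,0,0],
  [0,-0.06,0,0,0],
  [0,0,0,0,0],
])

```text
time_s: 8.6
ee_pos: [0.4967, 0.0561, 0.0165]
ee_rot: [-0.003, 0.685, 0.729, 0.004]
wrist_force: [-1.2, 30.8, 2.1]
finger_gap: 0.5
gripper_force: 15.0
```

Request:
jog_arm([
  [0,-0.06,0,0,0],
  [0,-0.04,0,0,0],
  [0,0,0,0,0],
])

```text
time_s: 8.9
ee_pos: [0.4962, 0.0558, 0.0165]
ee_rot: [-0.005, 0.686, 0.728, 0.006]
wrist_force: [-0.3, 51.0, 3.3]
finger_gap: 0.499
gripper_force: 25.3
```

The bookend is snug at y≈0.056 and the force rises sharply. I'll back off.

Request:
jog_arm([
  [0,0.1,0,0,0],
  [0,0.1,0,0,0],
  [0,0.2,0,0,0],
  [0,0.4,0,0,0],
  [0,0.4,0,0,0],
  [0,0.3,0.4,0,0],
  [0,0,0.8,0,0],
  [0,0,0.8,0,0],
  [0,0.5,0.8,0,0],
  [0,0.8,0,0,0],
  [0,0.8,0,0,0],
  [0,0,0,0,0],
])

```text
time_s: 10.1
ee_pos: [0.497, 0.2287, 0.1566]
ee_rot: [0.0, 0.682, 0.731, 0.002]
wrist_force: [0.2, -0.6, -0.5]
finger_gap: 0.505
gripper_force: 0.0
```

```bash
python3 - <<'E'
from h import *
print(observe()["wrist_force"],observe()["ee_pos"],observe()["time_s"])
c=camera("side");b=cv2.resize(c["image"][150:270,240:360],None,fx=4,fy=4,interpolation=cv2.INTER_CUBIC)
t=camera("top");a=cv2.resize(t["image"][170:250,280:350],(320,480),interpolation=cv2.INTER_CUBIC)
cv2.imwrite("pics/p4.png",np.hstack([b,a])[:,:,::-1])
E
```

```text
[ 0.24623859 -0.62893396 -0.54887154] [0.49697053 0.22873389 0.15664823] 10.1
```

View pics/p4.png

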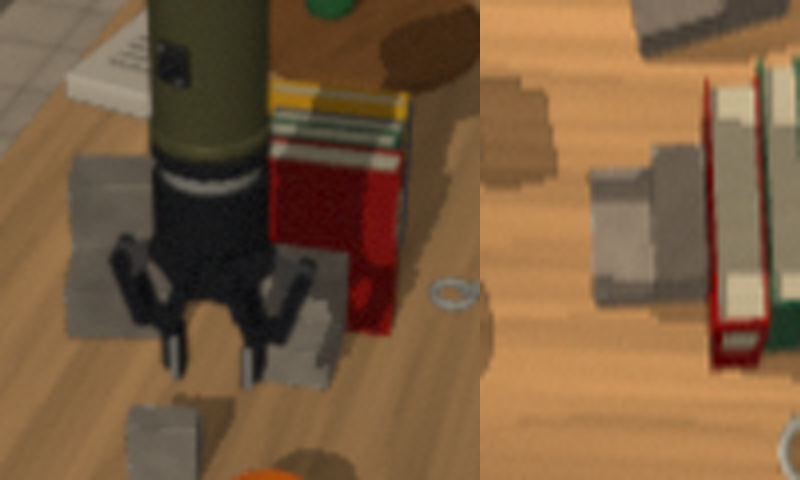

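The book is upright against the row, and the bookend sits square against it (top crop from (595,235) to the book at (708,220)). The gripper is clear.

```bash
python3 -c "
from cell import hand_in
print(hand_in())"
```

```text
the job is handed in; nothing more can be done
None
```

I handed the job in after about 10 s of robot time: in the last pictures the red book stands upright against the row, the middle-sized bookend is snug and square against it, and the arm never went near the vase, cup, key or opener; no verdict came back.

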